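# Set out the filter comparison

### The arm

A 6-joint arm with a two-finger parallel gripper is mounted at the origin on a cart in front of the work surface, level with it; the furniture and walls round the work are solid. World frame = base frame: x ahead of the robot, y to its left, z up, the work surface at z = 0. Lengths are in m, angles in rad, forces in N, time in s.
With the tool pointing down it reaches from about 0.35 to 1 m from the base axis. Payload 7.1 kg.
Tool frame: the origin (TCP) lies on the centre line of the jaws, within the pads' length; the fingertips stand 22 mm ahead of it and the grasp point (between the pads) lies 3 mm ahead of it; z points along the fingers, x is the direction in which the jaws open and shut, and the axes are right-handed (so a half turn about z gives the same grasp; the last joint's range is limited). The gripper opens to 85 mm and grips with 20 to 120 N. Pads are 22 mm wide; open, the fingers measure 114 mm over their backs; the gripper's body (76 mm by 85 mm) begins 54 mm behind the grasp point. The pads swing forward as they close: fully open they stand 13 mm farther back than shut.
Start: joints at [-1.34, 0.423, 1.63, -0, 1.089, -0.019], TCP at [0.155, -0.606, 0.253] pointing down, gripper open.
Joint ranges: [-3, 3], [-0.9, 2.11], [0.09, 2.58], [-1.31, 4.45], [0.11, 2.69], [-2.54, 2.54]. Speed limits (rad/s): [2.39, 2.39, 3.01, 3.14, 3.14, 3.14].

### API

Orientations are given as a unit quaternion [w, x, y, z].
In Python, from workcell import manip gives the robot as it stands. Calls block until the motion is done:
- manip.move_to(position, orientation): joint-space move of the TCP to a pose.
- manip.move_l(position, speed=0.15, ori=None): straight line of the TCP; ori=None keeps the orientation; speed is the mean speed in m/s.
- manip.move_j(angles): joint-space move.
- manip.grip(opening, strength=None): finger opening in m; strength is the grip in N (None keeps the last); returns when the fingers have stopped.
- manip.hold(seconds).
- manip.ik(position, orientation): joint angles nearest the present ones, or None.
- manip.capture(name): name is "scene" or "top" or "wrist"; returns a dict with "frame" (400x640x3 uint8, blue, green, red), "range_z" (400x640 float32, m along the optical axis (not along the pixel's ray), 0 where there is no reading), "mtx" (3x3 intrinsics, pixels), "distortion" ([k1, k2, p1, p2, k3] as OpenCV has them; the pictures are not rectified), "origin" and "attitude" of the camera in the world. Camera axes: x right, y down, z forward; pixel columns grow to the right and rows downward; lengths in m; the calibration is good to about 2 mm. A picture is of the moment at which its call begins.
A pose or a line that the arm cannot do raises manip.Unreachable and nothing moves.
- manip.finish_job(): hands the job in, once; it reports no verdict.
Readings, each from a call of its own:
- manip.read_clock(): time.
- manip.read_joints(): joint angles.
- manip.read_joint_vel(): joint speeds.
- manip.read_joint_efforts(): joint torques, N m.
- manip.read_tcp_pos(): TCP position.
- manip.read_tool_rot(): TCP orientation.
- manip.read_wrist_force(): force on the tool from outside, world axes, zero at the start.
- manip.read_wrist_torque(): the same for the moment, N m.
- manip.read_grip_width(): finger opening in m.
Only numpy, scipy, OpenCV 4.12 (cv2) and the standard library are available. Lean on these libraries where they do the work, as an engineer would, in place of code of your own. Each camera call takes 0.05 s, during which the arm holds its last target. There are 200 camera calls.

### The job

Set out the filter comparison on the grey mat: lay the black ring with the red glass straight behind the small tan agar dish on it and the silver ring with the blue glass straight behind the large clear dish on it, each with its centre 9 cm from the dish's centre ('behind' is towards the mat's far long edge, square to the mat). Lay the black lens cap centred on top of the red filter's ring, stand the black-capped vial from beside the mat upright midway between the two dishes, and stand the white-capped vial upright midway between the two rings. The rings lie flat on the mat the way up they are now; leave the bench timer and the roll of tape where they are.

Things in the scene. Friction and masses are not known exactly. Their poses are not given: they have to be found in the camera images.
- red_filter_c (a point): Loose optical filter: black knurled ring with red glass, 36 mm across, 12 mm high, about 30 g, lying flat. This point is its centre, 6 mm above its underside; z is its axis, up. The ring's top face is level round the rim, with the glass sunk about 4 mm inside it. Its yaw at the start is arbitrary. 
- blue_filter_c (a point): Loose optical filter: silver knurled ring with blue glass, 36 mm across, 12 mm high, about 30 g, lying flat. This point is its centre, 6 mm above its underside; z is its axis, up. Its yaw at the start is arbitrary. 
- lens_cap_c (a point): Loose plain black rubber lens cap, a solid disc 37 mm across, 12 mm high, about 12 g, lying flat. This point is its centre, 6 mm above its underside; z is its axis, up. It is as wide as the filter rings and rests on the rim of one.
- black_vial_c (a point): Loose glass vial with a black screw cap and pale green contents, standing upright on the open bench to the left of the mat, among the rings and the cap (similar vials at the back by the wall are not part of the job): 23 mm across, 56 mm high (cap 21 mm across, top 13 mm), about 16 g. This point is its centre, 28 mm above its underside; z is its axis, up.
- white_vial_c (a point): Loose glass vial with a white screw cap and pale yellow contents, standing upright on the open bench to the left of the mat, among the rings and the cap (similar vials at the back by the wall are not part of the job): 23 mm across, 56 mm high (cap 21 mm across, top 13 mm), about 16 g. This point is its centre, 28 mm above its underside; z is its axis, up.
- mat_centre (a point): Grey mat with a thin pale border line, 360 mm wide by 220 mm deep, 3 mm thick, fixed to the bench. This point is the centre of its top face, 3 mm above the bench. Its x axis points to the far long edge ('behind'), its y axis to the left along the long edges; it may be turned up to 0.3 rad. The two dishes stand 45 mm in front of the centre line (x = -45 mm), 125 mm to the left and right of it (y = +125 and -125 mm); which dish is on which side varies.
- agar_dish: Small round petri dish with tan agar, 34 mm across, 11 mm high, fixed on the mat (the dishes at the back of the bench are not part of the job). Origin: centre of its underside, on the mat's top face; axes parallel to the mat's.
- clear_dish: Large round empty-looking clear petri dish, 66 mm across, 13 mm high, fixed on the mat (the dishes at the back of the bench are not part of the job). Origin: centre of its underside, on the mat's top face; axes parallel to the mat's.
- timer: Bystander, not to be moved: loose white bench timer with three coloured buttons, 66 x 66 x 20 mm, 70 g. Origin: centre of its underside.
- tape: Bystander, not to be moved: loose roll of masking tape lying flat, 99 mm across, 25 mm high, 50 g. Origin: centre of its underside.

How it is judged:
By the outcome, as a careful person would: the job done as asked, in the order asked, and still so for the second after the job is handed in, with the robot touching nothing.
It also fails if it takes over 131 s, if anything falls off the work surface, if the arm or the gripper's body presses on something with over 40 N, if the wrist force passes 120 N, or if a joint passes its speed limit or range.

## Working session

There is one attempt and no reset: what is moved stays moved. The work goes in short steps, each a Python script; the robot and the scene stay as the last script left them, time stands still between calls to the robot, and variables do not carry over. Pictures are saved under pics/ and viewed, about 12 in all and at most 16, crops included, and the job is handed in when it is done.

```bash
mkdir -p pics; python3 - <<'E'
from workcell import manip as m
import cv2,pickle
for n in("scene","top"):
    c=m.capture(n); cv2.imwrite(f"pics/{n}0.png",c["frame"]); pickle.dump(c,open(f"{n}0.pkl","wb"))
    print(n,c["mtx"],c["distortion"],c["origin"],c["attitude"])
print(m.read_clock(),m.read_tool_rot(),m.read_tcp_pos())
E
```

```text
scene [[385.38601904   0.         317.11630229]
 [  0.         385.38601904 203.74233055]
 [  0.           0.           1.        ]] [-0.035588  0.        0.        0.        0.      ] [-0.21897999  0.94782482  0.69000367] [ 0.19846207 -0.32232948  0.8010329  -0.46374864]
top [[449.19576809   0.         314.90222464]
 [  0.         449.19576809 199.3642193 ]
 [  0.           0.           1.        ]] [0.03730891 0.         0.         0.         0.        ] [0.27866724 0.17052958 1.29386871] [ 0.07593986 -0.69439778  0.71140657 -0.07710733]
0.1 [-4.20830872e-04  7.89688447e-01 -6.13507703e-01 -5.27382658e-04] [ 0.15443685 -0.60516606  0.25262355]
```

View pics/top0.png

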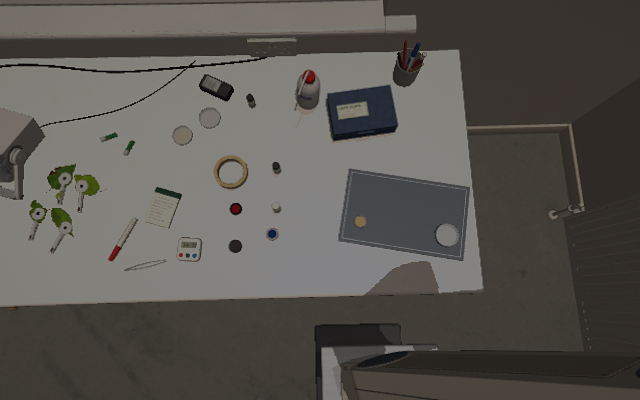

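View pics/scene0.png

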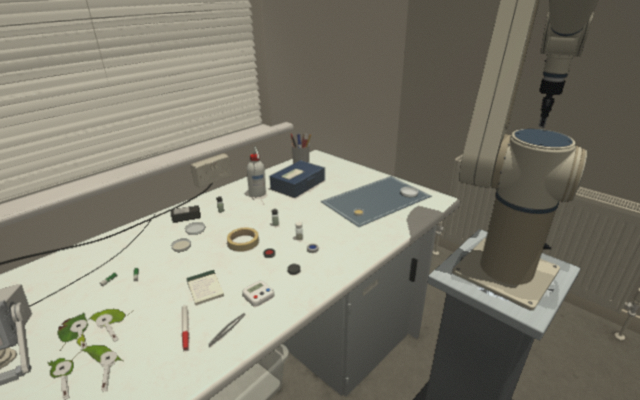

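Top view: red ring (236,209), blue ring (272,234), cap (235,246), black vial (277,168), white vial (276,208). The agar dish is at (361,221), the clear dish at (447,235) and the tape at (230,172). I'll enlarge for exact pixels.

```bash
python3 - <<'E'
import cv2
f=cv2.imread("pics/top0.png")
a=cv2.resize(f[150:260,215:295],None,fx=5,fy=5,interpolation=cv2.INTER_CUBIC)
b=cv2.resize(f[160:270,330:480],None,fx=5,fy=5,interpolation=cv2.INTER_CUBIC)
cv2.imwrite("pics/a.png",cv2.convertScaleAbs(a,alpha=1.3));cv2.imwrite("pics/b.png",cv2.convertScaleAbs(b,alpha=1.8))
E
```

```text
(no output)
```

View pics/a.png

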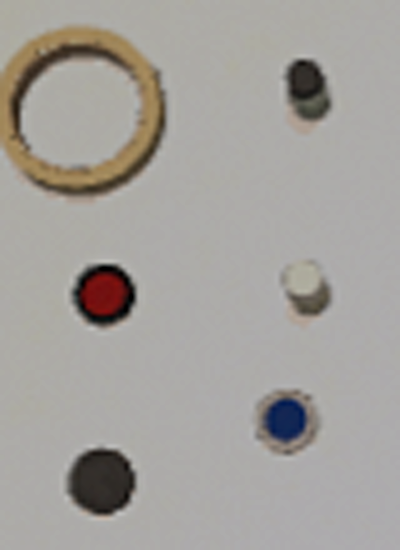

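View pics/b.png

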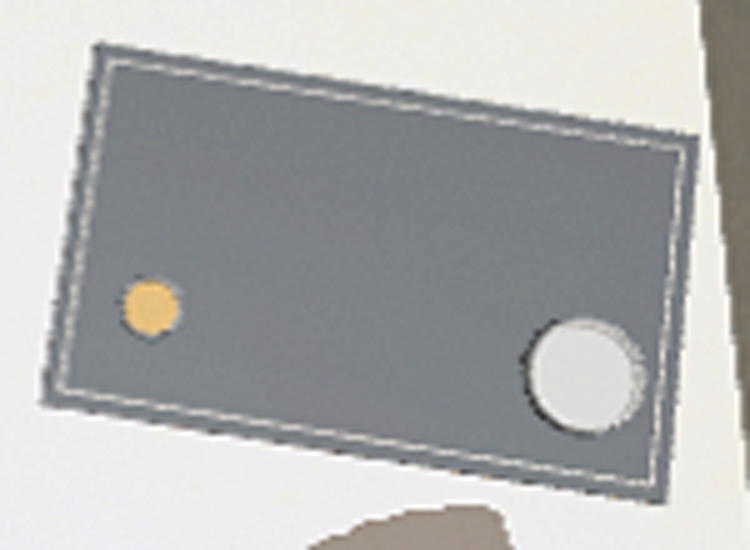

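```bash
cat > h.py <<'E'
import numpy as np, cv2
from scipy.spatial.transform import Rotation as R
def to_world(c,px,z):
    px=np.atleast_2d(np.asarray(px,float)); z=np.broadcast_to(z,len(px))
    n=cv2.undistortPoints(px[:,None],c["mtx"],np.array(c["distortion"]))[:,0]
    d=R.from_quat(c["attitude"],scalar_first=True).apply(np.c_[n,np.ones(len(n))])
    o=np.array(c["origin"]); return o+d*((z-o[2])/d[:,2])[:,None]
def to_px(c,P):
    Rm=R.from_quat(c["attitude"],scalar_first=True).inv()
    q=Rm.apply(np.atleast_2d(P)-c["origin"])
    return cv2.projectPoints(q,np.zeros(3),np.zeros(3),c["mtx"],np.array(c["distortion"]))[0][:,0]
def down(yaw): return [0,np.cos(yaw/2),np.sin(yaw/2),0]
E
python3 - <<'E'
from h import *
import pickle
c=pickle.load(open("top0.pkl","rb"))
f=lambda p,o:(np.array(p)+.5)/5-.5+o
n=["red","blue","cap","bv","wv"]
P=to_world(c,f([(104,295),(287,421),(102,482),(305,77),(303,279)],[215,150]),[.012,.012,.012,.056,.056])
for a,b in zip(n,P): print(a,b.round(4),np.hypot(*b[:2]).round(3))
M=to_world(c,f([(98,44),(698,136),(665,502),(42,403)],[330,160]),.003)
D=to_world(c,f([(151,307),(585,376)],[330,160]),[.012,.015])
print(M.round(4),"\ncentre",M.mean(0),np.linalg.norm(np.diff(M[[0,1,2,3,0]],axis=0),axis=1))
print(D.round(4),np.linalg.norm(D[0]-D[1]))
y=M[0]-M[1]+M[3]-M[2]; x=M[0]-M[3]+M[1]-M[2]
print("yaw",np.arctan2(-y[0],y[1]),np.arctan2(x[1],x[0]),"dishes",np.arctan2(-(D[0]-D[1])[0],(D[0]-D[1])[1]))
yw=np.arctan2(-(D[0]-D[1])[0],(D[0]-D[1])[1]); print("pred centre",D.mean(0)[:2]+.045*np.array([np.cos(yw),np.sin(yw)]))
# depth check
for p in [(104,295),(305,77)]:
    u,v=f(p,[215,150]).round().astype(int); print(c["range_z"][v,u],(R.from_quat(c["attitude"],scalar_first=True).apply([0,0,1])).round(3))
E
```

```text
red [0.5392 0.3966 0.012 ] 0.669
blue [0.4628 0.2906 0.012 ] 0.546
cap [0.4304 0.3961 0.012 ] 0.585
bv [0.655  0.2754 0.056 ] 0.711
wv [0.5367 0.2772 0.056 ] 0.604
[[ 0.6552  0.0602  0.003 ]
 [ 0.5899 -0.2906  0.003 ]
 [ 0.3763 -0.2507  0.003 ]
 [ 0.4409  0.1012  0.003 ]] 
centre [ 0.51557342 -0.09495569  0.003     ] [0.35682243 0.21726601 0.35785096 0.21822853]
[[ 0.4939  0.0368  0.012 ]
 [ 0.4477 -0.2084  0.015 ]] 0.24955725144105517
yaw -0.18277623742948187 -0.18667710000224377 dishes -0.18625368458523114
pred centre [ 0.51501463 -0.09415449]
1.3084259 [ 0.215 -0.004 -0.977]
1.2875732 [ 0.215 -0.004 -0.977]
```

Sizes, dish spacing (249.6 against 250 mm) and mat yaw (-0.185) all agree. Next I'll go over the objects and refine with the wrist camera.

```bash
python3 - <<'E'
from workcell import manip as m
from h import *
import pickle
for i,p in enumerate([(.47,-.08,.38),(.49,.33,.38)]):
    m.move_to(list(p),down(1.386)); m.hold(.3)
    c=m.capture("wrist"); cv2.imwrite(f"pics/w{i}.png",c["frame"]); pickle.dump(c,open(f"w{i}.pkl","wb"))
    print(m.read_clock(),m.read_tcp_pos(),m.read_joints(),c["origin"],c["attitude"])
E
```

```text
2.6833 [ 0.46999059 -0.08022095  0.37990304] [-1.94033119e-01  6.29772110e-02  1.80360934e+00  2.63282896e-05
  1.27518844e+00 -1.57948319e+00] [ 0.39033801 -0.06452002  0.50147893] [0.12312752 0.75983639 0.63015867 0.10192311]
4.55 [0.49026685 0.32950399 0.3801146 ] [ 5.71612869e-01  2.53703526e-01  1.57443481e+00 -2.40809968e-05
  1.31328733e+00 -8.13500721e-01] [0.4106414  0.3451532  0.50168971] [0.12325623 0.75995315 0.62997141 0.10205458]
```

View pics/w0.png

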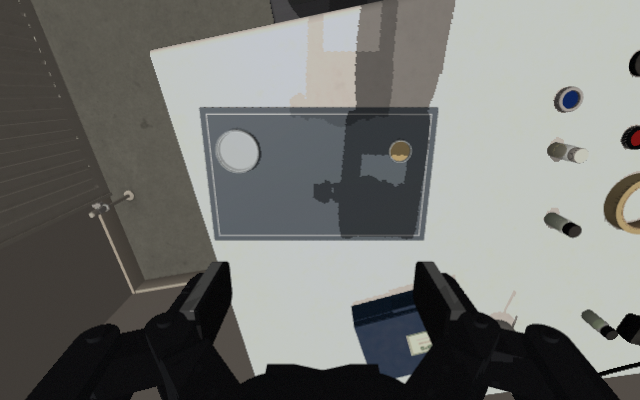

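View pics/w1.png

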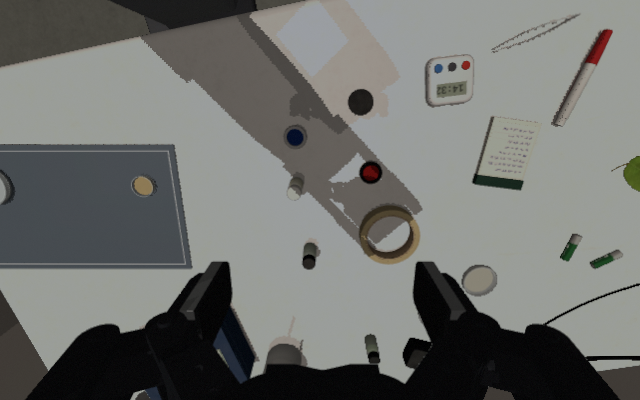

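Wrist views: mat corners (201,108), (437,108), (424,240), (216,240) and dishes (238,151), (400,151). The second view has red (371,173), blue (295,137), cap (361,102), and vial tops near (292,194) and (309,262).

```bash
python3 - <<'E'
from h import *
import pickle
c=pickle.load(open("w0.pkl","rb"))
M=to_world(c,[(201,108),(437,108),(424,240),(216,240)],.003)
D=to_world(c,[(400,151),(238,151)],[.012,.015]);print(M.round(4),M.mean(0),D.round(4))
y=M[1]-M[0]+M[2]-M[3];d=D[0]-D[1]
print(np.arctan2(-y[0],y[1]),np.arctan2(-d[0],d[1]),np.linalg.norm(d))
c=pickle.load(open("w1.pkl","rb"))
print(to_world(c,[(371,173),(295,137),(361,102),(309,262),(292,194)],[.012,.012,.012,.056,.056]).round(4))
o=c["frame"][80:280,270:430]; cv2.imwrite("pics/w1c.png",cv2.convertScaleAbs(cv2.resize(o,None,fx=3,fy=3,interpolation=cv2.INTER_CUBIC),alpha=1.8))
# mat prediction from top estimate
E
```

```text
[[ 0.3759 -0.2473  0.003 ]
 [ 0.4415  0.1015  0.003 ]
 [ 0.6564  0.0635  0.003 ]
 [ 0.5903 -0.2879  0.003 ]] [ 0.51602329 -0.09252603  0.003     ] [[ 0.494   0.0378  0.012 ]
 [ 0.4475 -0.2063  0.015 ]]
-0.1860290553340297 -0.18810584685760884 0.24852917451036574
[[0.5407 0.3989 0.012 ]
 [0.4638 0.2932 0.012 ]
 [0.432  0.3992 0.012 ]
 [0.6534 0.2783 0.056 ]
 [0.5388 0.2761 0.056 ]]
```

View pics/w1c.png

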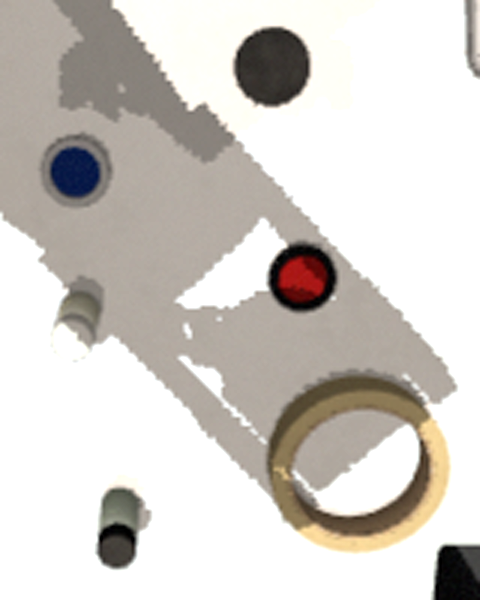

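```bash
cat >> h.py <<'E'
from workcell import manip as m
YAW=-0.186; Q=down(np.pi/2+YAW); C=np.array([.5155,-.0935])
def mat(x,y): return C+R.from_euler('z',YAW).as_matrix()[:2,:2]@[x,y]
def st(s): print(s,"t",round(m.read_clock(),2),"tcp",m.read_tcp_pos().round(4),"F",m.read_wrist_force().round(1),"w",round(m.read_grip_width(),4))
def pick(p,z,op,F=30,up=.14):
    m.grip(op); m.move_to([*p,up],Q); m.move_l([*p,z+.01],.2); m.move_l([*p,z],.05); st("down")
    m.grip(0.0,F); st("grip"); m.move_l([*p,up],.2); st("up")
def place(p,z,op,up=.14,appr=.03):
    m.move_to([*p,up],Q); m.move_l([*p,z+appr],.2); m.move_l([*p,z],.04); st("placed")
    m.grip(op); st("open"); m.move_l([*p,z+appr],.1); m.move_l([*p,up],.2)
E
python3 - <<'E'
from h import *
pick((.540,.398),.024,.055)
E
```

```text
down t 6.99 tcp [0.54   0.398  0.0242] F [ 0.5 -0.6  0.2] w 0.0552
grip t 7.32 tcp [0.5402 0.3981 0.0245] F [-1.7 -0.4  4. ] w 0.0333
up t 8.05 tcp [0.5393 0.3976 0.139 ] F [-0.  -0.7 -1. ] w 0.0332
```

```bash
python3 - <<'E'
from h import *
c=m.capture("wrist");o=c["frame"][200:400,200:440]; cv2.imwrite("pics/g1.png",cv2.convertScaleAbs(cv2.resize(o,None,fx=3,fy=3,interpolation=cv2.INTER_CUBIC),alpha=1.8))
E
```

```text
(no output)
```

View pics/g1.png

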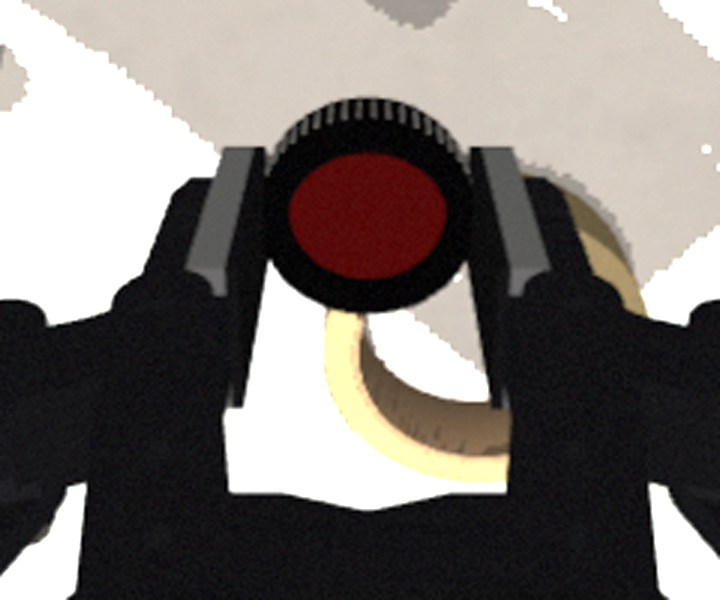

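Ring held squarely, its top-face centre at about (322.7,271.5) in the full frame. I'll compute its offset from the TCP, correct for it and place.

```bash
python3 - <<'E'
from h import *
c=m.capture("wrist"); p=to_world(c,[(322.7,271.5)],m.read_tcp_pos()[2]-.0125)[0]; off=(p-m.read_tcp_pos())[:2]; print(off)
print(R.from_euler('z',-YAW).as_matrix()[:2,:2]@off)
o=R.from_euler('z',-YAW).as_matrix()[:2,:2]@off
place(mat(.045-np.clip(o[0],-.004,.004),.125),.0275,.055)
pick((.463,.292),.024,.055)
c=m.capture("wrist");o=c["frame"][200:400,200:440]; cv2.imwrite("pics/g2.png",cv2.convertScaleAbs(cv2.resize(o,None,fx=3,fy=3,interpolation=cv2.INTER_CUBIC),alpha=1.8))
E
```

```text
[-0.00024954  0.00113225]
[-0.00045462  0.00106657]
placed t 11.03 tcp [0.5828 0.0209 0.0275] F [-2.4 -0.6  4.1] w 0.0332
open t 11.38 tcp [0.5833 0.0209 0.0273] F [ 0.4 -0.8  0.1] w 0.055
down t 14.78 tcp [0.4631 0.2921 0.0242] F [ 0.2 -0.  -0.4] w 0.0552
grip t 15.1 tcp [0.4631 0.2922 0.0245] F [-1.2  0.5  6.2] w 0.0333
up t 15.83 tcp [0.4624 0.2917 0.1393] F [-0.2 -0.4  0.2] w 0.033
```

View pics/g2.png

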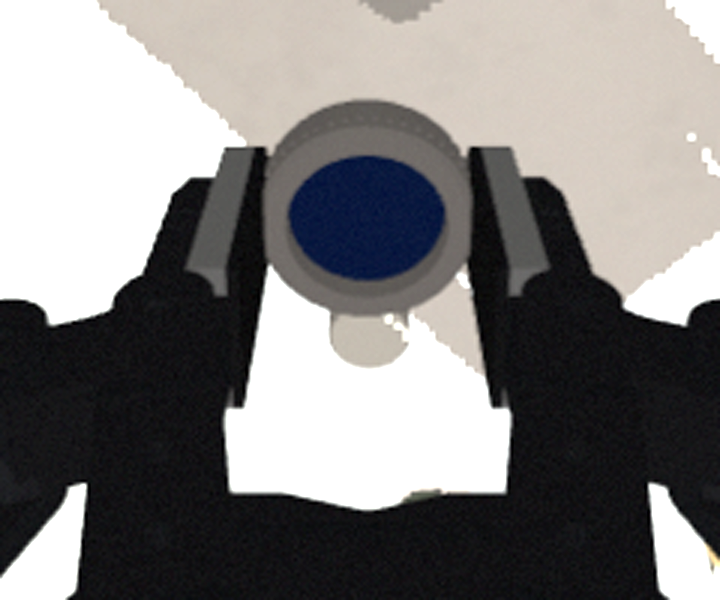

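Blue ring held squarely and centred. Place it, then check both rings against the dishes from above.

```bash
python3 - <<'E'
from h import *
import pickle
place(mat(.0445,-.125),.0275,.055)
m.move_to([*mat(.05,0),.34],Q); m.hold(.2)
c=m.capture("wrist");pickle.dump(c,open("w3.pkl","wb"));o=c["frame"][60:300,160:480]; cv2.imwrite("pics/m1.png",cv2.convertScaleAbs(cv2.resize(o,None,fx=2.5,fy=2.5,interpolation=cv2.INTER_CUBIC),alpha=1.8))
E
```

```text
placed t 19.24 tcp [ 0.5356 -0.2244  0.0276] F [-2.2  0.6  5.3] w 0.0334
open t 19.58 tcp [ 0.5362 -0.2246  0.0273] F [0.4 0.2 0.1] w 0.0548
```

View pics/m1.png

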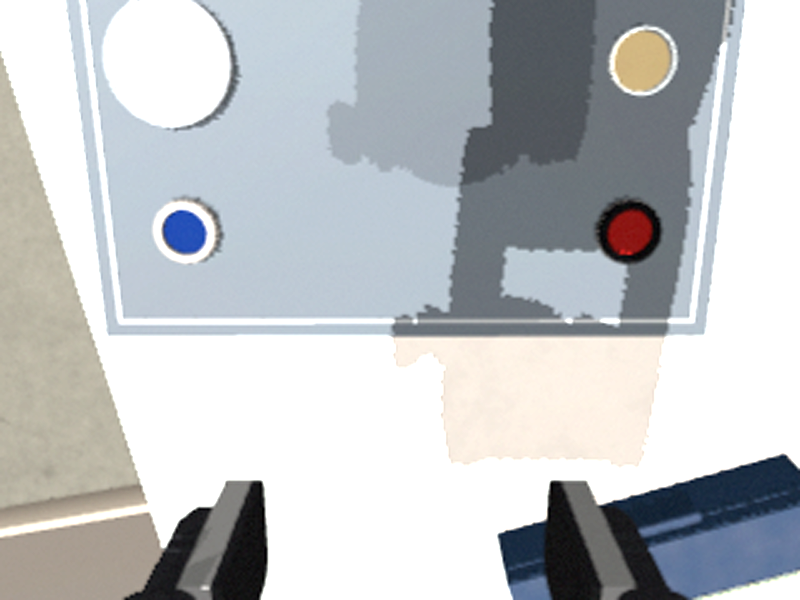

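Agar dish (643,60), red ring (628,232), blue ring (186,231), clear dish about (168,62) in the crop.

```bash
python3 - <<'E'
from h import *
import pickle
c=pickle.load(open("w3.pkl","rb"))
px=np.array([(643,60),(628,232),(168,62),(186,231)])/2.5+[160,60]
P=to_world(c,px,[.014,.015,.016,.015]); Rm=R.from_euler('z',-YAW).as_matrix()[:2,:2]
print(P.round(4)); print([(Rm@(p[:2]-C)).round(4) for p in P]); print(Rm@(P[1]-P[0])[:2],Rm@(P[3]-P[2])[:2])
E
```

```text
[[ 0.4941  0.0379  0.014 ]
 [ 0.5832  0.0207  0.015 ]
 [ 0.4486 -0.2074  0.016 ]
 [ 0.5364 -0.2225  0.015 ]]
[array([-0.0453,  0.1252]), array([0.0454, 0.1247]), array([-0.0447, -0.1243]), array([ 0.0444, -0.1229])]
[ 0.09069094 -0.00044802] [0.08909857 0.00142837]
```

Both rings are within about 1.5 mm. Now the cap.

```bash
python3 - <<'E'
from h import *
pick((.431,.3975),.024,.055)
c=m.capture("wrist");o=c["frame"][200:400,200:440]; cv2.imwrite("pics/g3.png",cv2.convertScaleAbs(cv2.resize(o,None,fx=3,fy=3,interpolation=cv2.INTER_CUBIC),alpha=1.8))
E
```

```text
down t 25.02 tcp [0.431  0.3976 0.0243] F [-1.   1.2  0.6] w 0.0552
grip t 25.33 tcp [0.4311 0.3977 0.0245] F [-1.7 -1.   5.9] w 0.0353
up t 26.07 tcp [0.4305 0.3971 0.1392] F [-0.8 -0.3 -0.7] w 0.0353
```

View pics/g3.png

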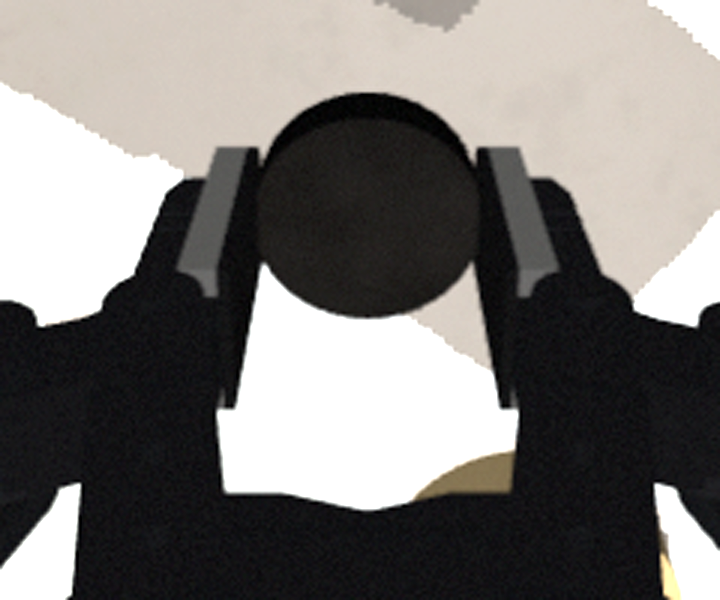

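Cap held centred. Place it on the ring, then bring the black vial.

```bash
python3 - <<'E'
from h import *
place(mat(.045,.125),.0397,.052)
pick((.654,.277),.034,.050,25,.16)
place(mat(-.045,0),.0375,.045,.16)
m.move_to([*mat(.06,0.03),.30],Q); m.hold(.2)
c=m.capture("wrist");np.save("w4.npy",c,allow_pickle=True);o=c["frame"][20:260,160:480]; cv2.imwrite("pics/m2.png",cv2.convertScaleAbs(cv2.resize(o,None,fx=2.5,fy=2.5,interpolation=cv2.INTER_CUBIC),alpha=1.8))
E
```

```text
placed t 29.02 tcp [0.5824 0.021  0.0396] F [-1.7 -0.2  3.3] w 0.0353
open t 29.32 tcp [0.583  0.021  0.0396] F [-0.8 -0.1  0.1] w 0.0519
down t 32.62 tcp [0.654  0.2771 0.0342] F [ 0.5  0.1 -0.1] w 0.05
grip t 32.97 tcp [0.6542 0.2771 0.0344] F [-0.2  0.7  2.2] w 0.0222
up t 33.75 tcp [0.6532 0.2767 0.1589] F [ 0.2 -0.  -1. ] w 0.0224
placed t 36.76 tcp [ 0.4709 -0.0851  0.0373] F [-0.8 -0.6  0.5] w 0.0222
open t 37.11 tcp [ 0.4714 -0.0852  0.0375] F [-0.9 -0.2  0.6] w 0.0449
```

View pics/m2.png

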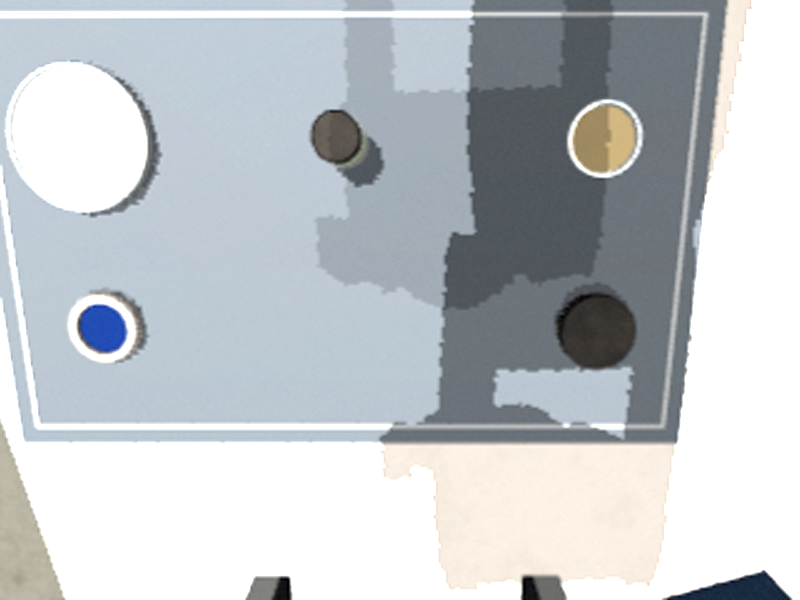

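Vial standing, its top at (336,137). Cap on the ring at (597,331); agar (605,138), clear (80,136), blue (104,327). Next I'll measure these and bring the white vial.

```bash
python3 - <<'E'
from h import *
c=np.load("w4.npy",allow_pickle=True).item()
px=np.array([(336,137),(597,331),(605,138),(80,136),(104,327)])/2.5+[160,20]
P=to_world(c,px,[.059,.027,.014,.016,.015]); Rm=R.from_euler('z',-YAW).as_matrix()[:2,:2]
print([(Rm@(p[:2]-C)).round(4) for p in P])
pick((.538,.277),.034,.050,25,.16)
place(mat(.045,0),.0375,.045,.16)
m.move_to([*mat(.02,0.13),.30],Q); m.hold(.2)
c=m.capture("wrist");np.save("w5.npy",c,allow_pickle=True);o=c["frame"][20:260,20:340]; cv2.imwrite("pics/m3.png",cv2.convertScaleAbs(cv2.resize(o,None,fx=2.5,fy=2.5,interpolation=cv2.INTER_CUBIC),alpha=1.5))
E
```

```text
[array([-0.0431,  0.0012]), array([0.0446, 0.1251]), array([-0.0452,  0.1253]), array([-0.0463, -0.1233]), array([ 0.0443, -0.123 ])]
down t 41.88 tcp [0.538  0.277  0.0342] F [-0.2 -0.3 -1.2] w 0.0497
grip t 42.23 tcp [0.5382 0.2771 0.0343] F [-0.6  0.3  2.6] w 0.0222
up t 43.02 tcp [0.5373 0.2766 0.1591] F [-0.5 -0.5  0.2] w 0.0218
placed t 45.95 tcp [ 0.5594 -0.1018  0.0373] F [-1.1  0.3  0.3] w 0.022
open t 46.3 tcp [ 0.5598 -0.1019  0.0375] F [-0.2 -0.7  0.5] w 0.0452
```

View pics/m3.png

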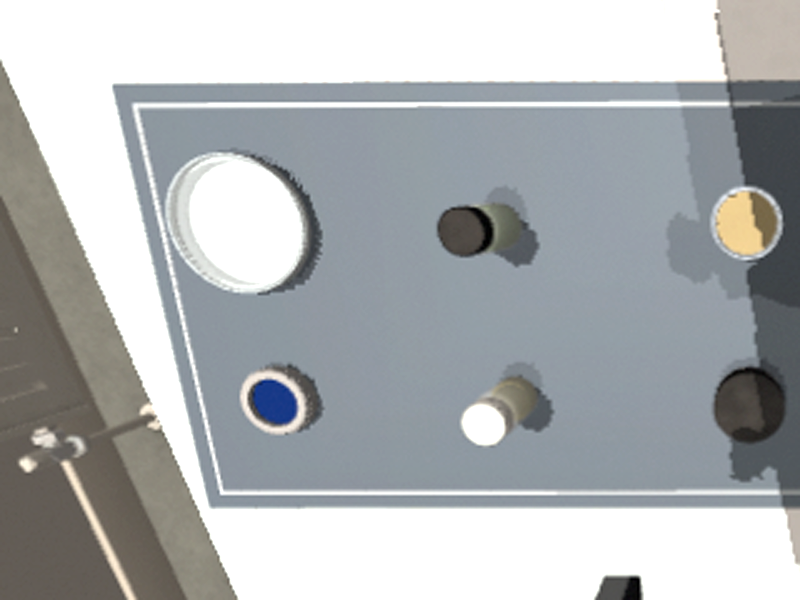

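Everything stands or lies as asked: black vial top (466,231), white vial top (485,423), clear dish (240,222), agar (747,223), blue (275,400), cap (748,405). Final numeric check next, with a top view for the tape and timer.

```bash
python3 - <<'E'
from h import *
c=np.load("w5.npy",allow_pickle=True).item()
px=np.array([(466,231),(485,423),(240,222),(747,223),(275,400),(748,405)])/2.5+[20,20]
P=to_world(c,px,[.059,.059,.016,.014,.015,.027]); Rm=R.from_euler('z',-YAW).as_matrix()[:2,:2]
print([(Rm@(p[:2]-C)).round(4) for p in P])
m.move_to([.3,-.45,.35],Q); m.hold(.2)
f=m.capture("top")["frame"]; cv2.imwrite("pics/t1.png",f)
d=cv2.absdiff(f,cv2.imread("pics/top0.png")).max(2); print("tape/timer diff",d[150:195,208:252].max(),d[235:265,175:204].max(),m.read_clock())
cv2.imwrite("pics/t1c.png",cv2.resize(f[140:270,170:480],None,fx=2.5,fy=2.5,interpolation=cv2.INTER_CUBIC))
E
```

```text
[array([-0.0437,  0.0029]), array([0.0438, 0.0018]), array([-0.0462, -0.1224]), array([-0.0449,  0.1254]), array([ 0.0438, -0.1229]), array([0.0438, 0.1256])]
tape/timer diff 19 3 50.625
```

View pics/t1c.png

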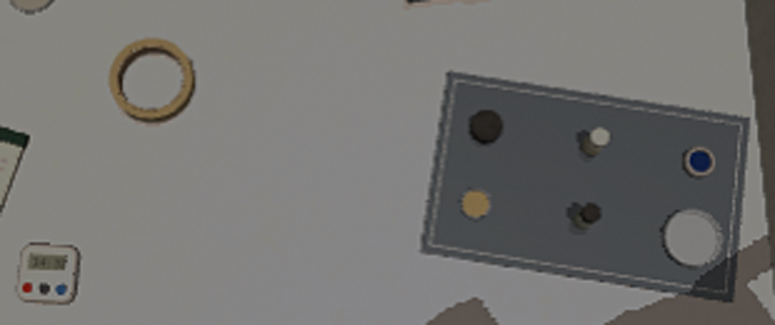

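```bash
python3 -c "
from workcell import manip as m
m.finish_job(); print(m.read_clock())"
```

```text
the job is handed in; nothing more can be done
the job is handed in; nothing more can be done
```

The filter comparison is set out on the mat and handed in. I worked in the order asked: red ring, blue ring, lens cap on the red ring, black-capped vial, then white-capped vial. My last clock reading before hand-in was 50.6 s, against the 131 s limit.

**Rings:** the first check after placing them put the red ring 90.7 mm and the blue ring 89.1 mm behind their dishes. Sideways they were off by 0.4 mm and 1.4 mm.

**Cap:** it is centred on the red ring to about 1 mm. It hides the ring, so this compares the cap with where the ring was measured before.

**Vials:** both stand upright, about 1–2 mm from their midpoints.

**Timer and tape:** neither moved in the before-and-after top views. The timer area was unchanged; the tape area differed by up to 19 grey levels, which I took to be noise or light.

**Disagreements:** the top and wrist cameras differed by about 2 mm, within their stated calibration, so I used averages. In the last wrist view, at a more slanted angle, the apparent mat positions of the dishes and vials shifted by up to about 3 mm; by that view the cap is 88.7 mm and the blue ring 90.0 mm behind their dishes. The gripper also read 33 mm on the 36 mm rings, but the pictures showed both held squarely. No check failed.

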